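# Sort crucible tongs by their hinges

### The job

Work the handles of each of the three pairs of crucible tongs on the mat to find out whether its hinge moves. Lay the pairs that move freely in the white stock tray, fully shut, and any pair that has seized in the red repair tray, every pair flat on the tray's floor and not on top of another. Set them down rather than dropping them, and leave the scale, beaker, tube box and tweezers where they are.

Things in the scene. Friction and masses are not known exactly. Their poses are not given: they have to be found in the camera images.
- tongs_a_pivot (a point): Rivet, half-way up (8 mm above the underside; z up), of one of three alike crucible tongs: scissor type, steel jaws, yellow handles ending in finger bows, 200 mm long, 16 mm thick, 130 g, flat, part open. From here the jaws reach 80 mm, the bows 120 mm the other way (robot's side at start). Free hinge: even friction, about 2 N at the grips, no spring, stays put. Seized: rigid. Looks do not tell.
- tongs_a_grip_l (a point): Centre of the straight grip of the left handle of tongs_a, seen from bows to jaws: bar 48 mm long, 10 mm wide, 16 mm tall; when shut 43 mm from the rivet towards the bows and 11 mm left of the mid line. The mid line runs through the rivet and half-way between the two grip centres, close to the centre of mass; at the start it points away from the robot within 0.25 rad.
- tongs_a_grip_r (a point): Centre of the grip of the right handle of tongs_a. Between the two grip centres: 22 mm fully shut, where the hinge stops (32 mm over the outsides), 34 to 40 mm as found (44 to 50 mm over the outsides). Width over the finger bows: 71 mm shut, 97 to 112 mm as found.
- tongs_b_pivot (a point): Rivet, half-way up (8 mm above the underside; z up), of one of three alike crucible tongs: scissor type, steel jaws, yellow handles ending in finger bows, 200 mm long, 16 mm thick, 130 g, flat, part open. From here the jaws reach 80 mm, the bows 120 mm the other way (robot's side at start). Free hinge: even friction, about 2 N at the grips, no spring, stays put. Seized: rigid. Looks do not tell.
- tongs_b_grip_l (a point): Centre of the straight grip of the left handle of tongs_b, seen from bows to jaws: bar 48 mm long, 10 mm wide, 16 mm tall; when shut 43 mm from the rivet towards the bows and 11 mm left of the mid line. The mid line runs through the rivet and half-way between the two grip centres, close to the centre of mass; at the start it points away from the robot within 0.25 rad.
- tongs_b_grip_r (a point): Centre of the grip of the right handle of tongs_b. Between the two grip centres: 22 mm fully shut, where the hinge stops (32 mm over the outsides), 34 to 40 mm as found (44 to 50 mm over the outsides). Width over the finger bows: 71 mm shut, 97 to 112 mm as found.
- tongs_c_pivot (a point): Rivet, half-way up (8 mm above the underside; z up), of one of three alike crucible tongs: scissor type, steel jaws, yellow handles ending in finger bows, 200 mm long, 16 mm thick, 130 g, flat, part open. From here the jaws reach 80 mm, the bows 120 mm the other way (robot's side at start). Free hinge: even friction, about 2 N at the grips, no spring, stays put. Seized: rigid. Looks do not tell.
- tongs_c_grip_l (a point): Centre of the straight grip of the left handle of tongs_c, seen from bows to jaws: bar 48 mm long, 10 mm wide, 16 mm tall; when shut 43 mm from the rivet towards the bows and 11 mm left of the mid line. The mid line runs through the rivet and half-way between the two grip centres, close to the centre of mass; at the start it points away from the robot within 0.25 rad.
- tongs_c_grip_r (a point): Centre of the grip of the right handle of tongs_c. Between the two grip centres: 22 mm fully shut, where the hinge stops (32 mm over the outsides), 34 to 40 mm as found (44 to 50 mm over the outsides). Width over the finger bows: 71 mm shut, 97 to 112 mm as found.
- stock_tray_floor (a point): Centre of the inner floor of the white plastic tray, the one for working tongs; fixed. x along its length, away from the robot within 0.12 rad, z up. Inside 262 x 172 mm, walls 4 mm thick; the floor lies 4 mm and the rim 32 mm above the bench; outside with rim 286 x 196 mm.
- repair_tray_floor (a point): Centre of the inner floor of the red plastic tray, the one for seized tongs; fixed. x along its length, away from the robot within 0.12 rad, z up. Inside 262 x 172 mm, walls 4 mm thick; the floor lies 4 mm and the rim 32 mm above the bench; outside with rim 286 x 196 mm.
- mat: Grey-blue bench mat, 290 x 420 x 3 mm, fixed; origin at the centre of its underside, x along the 290 mm side. The tongs lie on its top, 3 mm above the bench.
- balance: White bench scale with green panel and a clear dish of discs on it, 155 x 230 mm, 64 mm high; bystander; origin at the centre of its underside.
- beaker: Glass beaker, 80 mm across, 94 mm high; bystander; origin at the centre of its foot.
- tube_box_front (a point): Blue tube box with its clear lid swung open on the far side, 150 x 130 mm over all, 111 mm high; bystander; this point: middle of its near lower edge, 45 mm from the box's centre line.
- tweezers: Steel tweezers lying flat, 149 mm long, 11 mm thick; bystander; origin at mid-length at bench height, x along them.
Mind the look-alikes: they are no part of the job. Leave any black or pink look-alike of the part that bears tongs_b_pivot alone.

How it is judged:
By the outcome, as a careful person would: the job done as asked, in the order asked, and still so for the second after the job is handed in, with the robot touching nothing.
It also fails if it takes over 67 s, if anything falls off the work surface, if the arm or the gripper's body presses on something with over 40 N, if the wrist force passes 120 N, or if a joint passes its speed limit or range.

### The arm

A 6-joint arm with a two-finger parallel gripper is mounted at the origin on the work surface. World frame = base frame: x ahead of the robot, y to its left, z up, the work surface at z = 0. Lengths are in m, angles in degrees, forces in N, time in s.
With the tool pointing down it reaches from about 0.35 to 0.975 m from the base axis. Payload 17.4 kg.
Tool frame: the origin (TCP) lies at the very end of the fingers, on their centre line; the grasp point (between the pads) lies 19 mm behind it; z points along the fingers, y is the line along which they close (so a half turn about z gives the same grasp; the last joint's range is limited). The gripper opens to 85 mm and grips with 20 to 120 N. Pads are 22 mm wide; open, the fingers measure 114 mm over their backs; the gripper's body (76 mm by 85 mm) begins 54 mm behind the grasp point. The pads swing forward as they close: fully open they stand 13 mm farther back than shut.
Start: joints at [73.866, 6.646, 82.598, -0, 90.757, -2.166], TCP at [0.163, 0.655, 0.231] pointing down, gripper open.
Joint ranges: [-162.19, 162.19], [-47.58, 125.68], [4.15, 143.07], [-65.23, 245.23], [0.69, 171.88], [-170.13, 170.13]. Speed limits (degrees/s): [108.29, 108.29, 127.2, 180, 180, 180].

### API

Orientations are given as a 3x3 rotation matrix whose columns are the frame's x, y, z axes.
In Python, from bench import * gives the robot as it stands.
- The arm moves only by the shell command python3 -m handwheel 'ROWS' [FORCE]. ROWS is JSON, a list of rows, each a list of 7 numbers: the closure in counts, from 0 (fully open) to 255 (shut), then the shift along the tool's x, y, z in mm, then the turn, a rotation vector about the tool's x, y, z in degrees. In form: [[jaw, tx, ty, tz, ax, ay, az], ...]. A call has 1 to 8 rows; each row is the pose to reach, as a shift and turn from the pose commanded when the call began, along the tool's axes at that moment; what a row does not reach only later rows make up. A row lasts 1/12 s, in which the tool goes at most 41.7 mm and 7.16 degrees, less where a joint would pass 70% of its speed; a pose out of reach is approached as far as the arm can. A call with a gripper value outside its range is refused whole. The fingers move at their own pace and stop on an object; FORCE is the grip in N (left out, the last holds). Time passes only in rows, so rows that repeat a pose let the fingers close. It gives the time, the measured TCP pose, the force, the opening and the grip force at its end, in the units of the state.
- read_state(): the state, without advancing time (a new reading comes with each control period).
- grab_frame(name): name is "scene" or "top"; returns the picture (400x640x3 uint8, red, green, blue); there is no depth.
- get_calibration(name): a dict with "fov_y" (degrees; the focal length in pixels is half the picture's height over the tangent of half this angle, whatever the lens; pixels are square), "cx", "cy" (the principal point, pixels), "R" (3x3) and "t" (3): a world point X has camera coordinates R X + t. Camera axes: x right, y down, z forward; pixel columns grow to the right and rows downward; lengths in m; the calibration is good to about 2 mm. A picture is of the moment at which its call begins. get_calibration takes no time and is no camera call.
- finish_job(): hands the job in; it is judged then, once.
The state is a dict: "clock": time; "joint_positions": joint angles; "dq": joint speeds; "joint_torque": joint torques, N m; "position": TCP position; "tcp_rot": TCP orientation; "force": force on the tool from outside, world axes, zero at the start; "torque": the same for the moment, N m; "width": opening from 0.0 (shut) to 1.0 (fully open); "grip_force": force on a finger pad.
Only numpy, scipy, OpenCV 4.12 (cv2) and the standard library are available. Lean on these libraries where they do the work, as an engineer would, in place of code of your own. Each camera call takes 0.05 s, during which the arm holds its last target. There are 200 camera calls.

## Working session

There is one attempt and no reset: what is moved stays moved. The work goes in short steps, Python scripts to look and compute and a shell command to move; the robot and the scene stay as the last step left them, time stands still between calls to the robot, and variables do not carry over. Pictures are saved under pics/ and viewed, at most 10 in all, crops included, and the job is handed in when it is done.

```bash
mkdir -p pics; python3 - <<'E'
from bench import *
import cv2
for n in ("scene","top"):
    f=grab_frame(n); cv2.imwrite(f"pics/{n}0.png",f[...,::-1])
    c=get_calibration(n); print(n,c)
s=read_state();print(s['clock'],s['position'],s['tcp_rot'],s['width'])
E
```

```text
scene {'fov_y': 50.93353251402515, 'cx': 316.8119160342332, 'cy': 194.83223115730692, 'R': array([[-0.83502024,  0.55021623, -0.00181706],
       [ 0.41116547,  0.62179243, -0.66657118],
       [-0.36562845, -0.55734754, -0.74543917]]), 't': array([ 0.38554761, -0.25747788,  1.73862753])}
top {'fov_y': 57.10956836262014, 'cx': 318.8253924885903, 'cy': 201.41343366982645, 'R': array([[-0.00208802, -0.99999345, -0.00295531],
       [-0.99499652,  0.00237276, -0.09988137],
       [ 0.09988773,  0.00273197, -0.99499496]]), 't': array([0.09318962, 0.5403159 , 1.06080895])}
0.1 [0.16288865 0.65487865 0.23067101] [[-9.70426796e-01  2.41395443e-01 -2.69607581e-04]
 [ 2.41395592e-01  9.70426322e-01 -9.60285552e-04]
 [ 2.98257365e-05 -9.96968913e-04 -9.99999503e-01]] 1.00024193211115
```

View pics/top0.png

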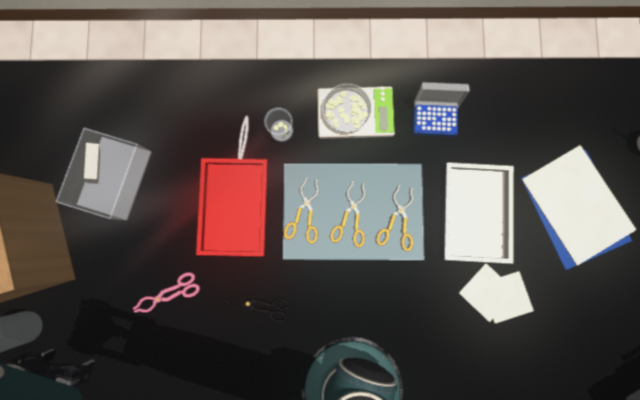

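View pics/scene0.png

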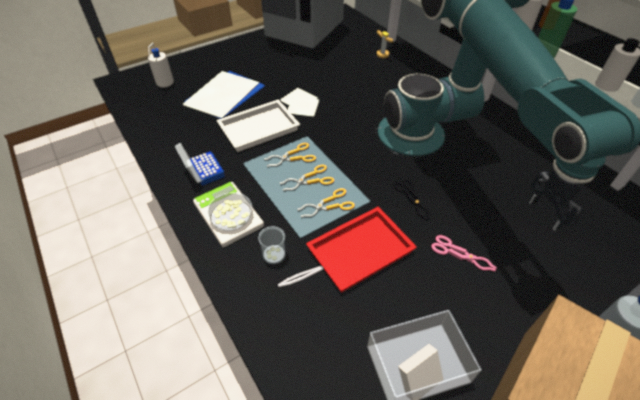

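Top view: yellow tongs on the mat at about (303,212), (351,215) and (400,218). The look-alikes are pink tongs at (168,292) and black ones at (264,305), both off the mat. The red tray is centred at (232,207) and the white one at (479,213). I'll check the choice in one close crop.

```bash
cat > h.py <<'E'
import numpy as np, cv2
from bench import *
def cal(n="top"):
    c=get_calibration(n); f=200/np.tan(np.radians(c['fov_y']/2)); return c,f
def px2w(uv,z,n="top"):
    c,f=cal(n); uv=np.atleast_2d(uv).astype(float)
    d=np.c_[(uv[:,0]-c['cx'])/f,(uv[:,1]-c['cy'])/f,np.ones(len(uv))]@c['R']
    o=-c['R'].T@c['t']; return o+d*((z-o[2])/d[:,2])[:,None]
def crop(name,x0,y0,x1,y1,k,n="top",g=10):
    f=np.mean([grab_frame(n).astype(float) for _ in range(1)],0).astype(np.uint8)[...,::-1]
    c=cv2.resize(f[y0:y1,x0:x1],None,fx=k,fy=k,interpolation=cv2.INTER_CUBIC)
    for x in range((x0//g+1)*g,x1,g): cv2.line(c,((x-x0)*k,0),((x-x0)*k,5),(0,255,255),1); cv2.putText(c,str(x),((x-x0)*k-10,15),0,.33,(0,255,255))
    for y in range((y0//g+1)*g,y1,g): cv2.line(c,(0,(y-y0)*k),(5,(y-y0)*k),(0,255,255),1); cv2.putText(c,str(y),(7,(y-y0)*k+4),0,.33,(0,255,255))
    cv2.imwrite(f"pics/{name}.png",c); return f
E
python3 - <<'E'
from h import *
f=crop("c1",278,160,428,264,5)
hsv=cv2.cvtColor(f,cv2.COLOR_BGR2HSV)
# mat and trays quads by colour
def rect(m,z,name):
    n,l,s,_=cv2.connectedComponentsWithStats(m.astype(np.uint8)); i=1+np.argmax(s[1:,4])
    (cx,cy),wh,a=cv2.minAreaRect(np.argwhere(l==i)[:,::-1].astype(np.float32))
    b=cv2.boxPoints(((cx,cy),wh,a)); w=px2w(b,z); print(name,b.round(1).tolist(),w[:,:2].round(4).tolist(),'ctr',w.mean(0).round(4),np.linalg.norm(np.diff(w,axis=0),axis=1))
H,S,V=[hsv[...,i].astype(int) for i in range(3)]
yy,xx=np.mgrid[:400,:640]; roi=(yy>140)&(yy<275)&(xx>180)&(xx<525)
rect(roi&(S>150)&(V>80)&((H<8)|(H>172)),.032,'red')
rect(roi&(S<60)&(V>130)&(xx>435),.032,'white')
rect(roi&(H>85)&(H<115)&(S>30)&(V>70)&(xx>275)&(xx<435),.003,'mat')
ym=roi&(H>15)&(H<35)&(S>110)&(V>90)
n,l,s,c=cv2.connectedComponentsWithStats(ym.astype(np.uint8))
for i in range(1,n):
    if s[i,4]>15: print(s[i],c[i].round(1))
E
```

```text
red [[194.60000610351562, 255.10000610351562], [197.39999389648438, 156.39999389648438], [267.20001220703125, 158.39999389648438], [264.3999938964844, 257.0]] [[0.3841, 0.4534], [0.6759, 0.4544], [0.6695, 0.2459], [0.3781, 0.2503]] ctr [0.5269 0.351  0.032 ] [0.29185309 0.20868247 0.29139978]
white [[445.0, 162.0], [513.0, 162.0], [513.0, 274.0], [445.0, 274.0]] [[0.657, -0.2838], [0.6565, -0.4859], [0.3282, -0.4679], [0.3286, -0.2719]] ctr [ 0.4926 -0.3774  0.032 ] [0.20206632 0.32878194 0.19602026]
mat [[368.70001220703125, 176.6999969482422], [377.79998779296875, 173.10000610351562], [381.29998779296875, 181.6999969482422], [372.1000061035156, 185.3000030517578]] [[0.6182, -0.06], [0.6294, -0.088], [0.6028, -0.098], [0.5916, -0.0701]] ctr [ 0.6105 -0.079   0.003 ] [0.03018037 0.02840201 0.03010765]
[283 208  18  31 141] [292.  225.7]
[306 211  11  32 132] [310.5 228.6]
[331 212  17  30 135] [338.9 228.6]
[353 215  11  32 136] [357.6 232.7]
[377 215  18  30 145] [385.5 231.6]
[402 218  11  33 140] [405.8 236.2]
```

View pics/c1.png

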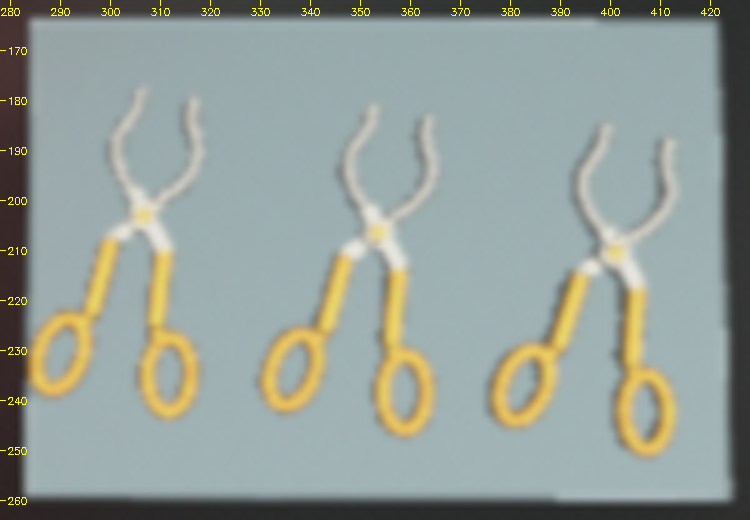

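The crop shows three yellow pairs, all part open, at these pixels:

| Pair | Rivet | Left grip | Right grip |
|---|---|---|---|
| 1 | (306.8,203) | (298.4,215.6) | (310.2,218.2) |
| 2 | (353.4,206.4) | (345,218.6) | (357.3,221.4) |
| 3 | (400.8,210.4) | (392.2,222.4) | (405,225.6) |

The mat corners are at (283.6,163.6), (421.4,163.6), (424.2,259.6) and (282.8,259.2).

```bash
python3 - <<'E'
from h import *
f=crop("a",190,150,274,264,4); f=crop("b",438,150,522,264,4)
cv2.imwrite("pics/trays.png",np.hstack([cv2.imread("pics/a.png"),cv2.imread("pics/b.png")]))
c,_=cal(); print("cam",-c['R'].T@c['t'],_)
m=px2w([(283.6,163.6),(421.4,163.6),(424.2,259.6),(282.8,259.2)],.003); print(m.round(4),np.linalg.norm(m-np.roll(m,-1,0),axis=1))
T=[[(306.8,203),(298.4,215.6),(310.2,218.2)],[(353.4,206.4),(345,218.6),(357.3,221.4)],[(400.8,210.4),(392.2,222.4),(405,225.6)]]
for t in T:
    w=px2w(t,.017)[:,:2]; mid=(w[1]+w[2])/2; d=w[0]-mid
    print(w.round(4).tolist(),'mid',mid.round(4),'yaw',np.degrees(np.arctan2(d[1],d[0])).round(1),'gap',np.linalg.norm(w[1]-w[2]).round(4),'riv',np.linalg.norm(d).round(4))
E
```

```text
cam [0.43184523 0.08900886 1.10974246] 367.51573577123173
[[ 0.6595  0.1996  0.003 ]
 [ 0.6583 -0.2216  0.003 ]
 [ 0.3681 -0.2213  0.003 ]
 [ 0.3701  0.1998  0.003 ]] [0.42118332 0.29019874 0.42104354 0.28934612]
[[0.5369, 0.1279], [0.4992, 0.1529], [0.4914, 0.1178]] mid [0.4953 0.1353] yaw -10.1 gap 0.036 riv 0.0422
[[0.5263, -0.0111], [0.49, 0.0143], [0.4816, -0.0222]] mid [ 0.4858 -0.0039] yaw -10.0 gap 0.0374 riv 0.0412
[[0.5141, -0.1521], [0.4784, -0.1257], [0.4688, -0.1635]] mid [ 0.4736 -0.1446] yaw -10.5 gap 0.0389 riv 0.0411
```

View pics/trays.png

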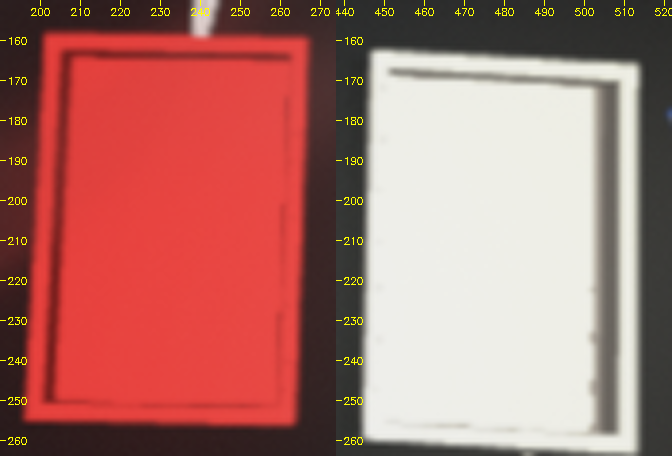

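White tray rim corners: (447,162.5), (514,166), (513.5,263.7) and (445,260). Red: (201,158.3), (267.5,159.5), (264.5,256.5) and (196,255). Both trays are empty, and the metric scale agrees with the mat size. Next I'll work out the shift to pair 1.

```bash
cat >> h.py <<'E'
def shift(p,phi):
    "tool-frame shift (mm) and az (deg) to world p with mid-line yaw phi (mod 180)"
    s=read_state(); R=s['tcp_rot']; d=R.T@(np.array(p)-s['position'])*1000
    cur=np.degrees(np.arctan2(-R[0,1],R[1,1])); a=-(phi-cur); a=(a+90)%180-90
    print('to',p,phi,'->',d.round(1),'az',a.round(1),'| cur',cur.round(2),'t',s['clock'],'q6',s['joint_positions'][5].__round__(1))
E
python3 - <<'E'
from h import *
for n,c in(("white",[(447,162.5),(514,166),(513.5,263.7),(445,260)]),("red",[(201,158.3),(267.5,159.5),(264.5,256.5),(196,255)])):
    w=px2w(c,.032)[:,:2]; a=(w[0]+w[1]-w[2]-w[3]); print(n,w.round(4).tolist(),w.mean(0).round(4),np.degrees(np.arctan2(a[1],a[0])).round(2),np.linalg.norm(w-np.roll(w,-1,0),axis=1).round(3))
    b=(w[0]+w[3]-w[1]-w[2]);print(np.degrees(np.arctan2(b[1],b[0])).round(2)-90)
shift((.4953,.1353,.1),-10.1)
E
```

```text
white [[0.6555, -0.2897], [0.6444, -0.4882], [0.3576, -0.4709], [0.3685, -0.2733]] [ 0.5065 -0.3805] -3.35 [0.199 0.287 0.198 0.287]
-3.1899999999999977
red [[0.6702, 0.4434], [0.666, 0.2448], [0.3796, 0.2501], [0.3843, 0.4494]] [0.525  0.3469] -1.13 [0.199 0.286 0.199 0.286]
-1.2800000000000011
to (0.4953, 0.1353, 0.1) -10.1 -> [-448.  -424.   131.2] az -3.9 | cur -13.97 t 0.25 q6 -2.2
```

```bash
python3 -m handwheel '[[0,-224,-212,0,0,0,0],[0,-224,-212,0,0,0,0],[0,-224,-212,0,0,0,0],[0,-224,-212,0,0,0,0],[0,-224,-212,0,0,0,0],[0,-224,-212,0,0,0,0],[0,-224,-212,0,0,0,0],[0,-224,-212,0,0,0,0]]' 25; python3 -m handwheel '[[0,-224,-212,60,0,0,-4],[0,-224,-212,60,0,0,-4],[0,-224,-212,60,0,0,-4],[0,-224,-212,60,0,0,-4],[0,-224,-212,60,0,0,-4],[0,-224,-212,100,0,0,-4],[0,-224,-212,100,0,0,-4],[0,-224,-212,100,0,0,-4]]'
python3 -c "
from h import *
shift((.4953,.1353,.006),-10.1)"
```

```text
clock: 0.92
position: [0.3308, 0.3919, 0.2316]
tcp_rot: [[-0.97, 0.243, 0.001], [0.243, 0.97, -0.0], [-0.001, -0.0, -1.0]]
force: [-0.7, -0.5, -0.3]
width: 0.996
grip_force: 0.0
clock: 1.58
position: [0.496, 0.1332, 0.1304]
tcp_rot: [[-0.985, 0.174, 0.0], [0.174, 0.985, -0.0], [-0.0, 0.0, -1.0]]
force: [0.7, 0.9, -0.8]
width: 1.002
grip_force: 0.0
to (0.4953, 0.1353, 0.006) -10.1 -> [  1.1   1.9 124.4] az 0.1 | cur -10.01 t 1.5833 q6 -67.8
```

```bash
python3 -m handwheel '[[0,1,2,40,0,0,0],[0,1,2,80,0,0,0],[0,1,2,105,0,0,0],[0,1,2,124,0,0,0],[0,1,2,124,0,0,0],[120,1,2,124,0,0,0],[160,1,2,124,0,0,0],[200,1,2,124,0,0,0]]' 25; for i in 1 2; do python3 -m handwheel '[[255,0,0,0,0,0,0],[255,0,0,0,0,0,0],[255,0,0,0,0,0,0],[255,0,0,0,0,0,0]]'; done
```

```text
clock: 2.25
position: [0.4957, 0.1379, 0.0092]
tcp_rot: [[-0.985, 0.173, 0.002], [0.173, 0.985, 0.001], [-0.002, 0.001, -1.0]]
force: [0.3, -0.0, 0.8]
width: 0.606
grip_force: 0.0
clock: 2.58
position: [0.4957, 0.1379, 0.0095]
tcp_rot: [[-0.985, 0.173, 0.003], [0.173, 0.985, 0.001], [-0.003, 0.001, -1.0]]
force: [-1.6, -0.0, 9.1]
width: 0.533
grip_force: 24.2
clock: 2.92
position: [0.4957, 0.138, 0.0094]
tcp_rot: [[-0.985, 0.173, 0.003], [0.173, 0.985, 0.001], [-0.003, 0.001, -1.0]]
force: [-2.3, 0.6, 9.4]
width: 0.537
grip_force: 24.2
```

Pair 1 stopped at 45 mm under 24 N, so it has **seized** and goes in the red tray.

```bash
python3 -m handwheel '[[255,0,0,0,0,0,0],[255,0,0,-10,0,0,0],[255,0,0,-30,0,0,0],[255,0,0,-60,0,0,0],[255,0,0,-85,0,0,0],[255,0,0,-85,0,0,0]]' 45
python3 -c "
from h import *
shift((.482,.368,.035),-1.2)"
```

```text
clock: 3.42
position: [0.4969, 0.1381, 0.0989]
tcp_rot: [[-0.985, 0.173, 0.008], [0.173, 0.985, 0.002], [-0.007, 0.003, -1.0]]
force: [0.8, 0.0, 0.3]
width: 0.526
grip_force: 46.5
to (0.482, 0.368, 0.035) -1.2 -> [ 54.9 223.6  64.2] az -8.8 | cur -9.96 t 3.4167 q6 -67.3
```

```bash
python3 -m handwheel '[[255,10,40,0,0,0,0],[255,20,80,0,0,0,-3],[255,30,120,0,0,0,-6],[255,40,160,0,0,0,-9],[255,50,200,0,0,0,-9],[255,55,224,0,0,0,-9],[255,55,224,20,0,0,-9],[255,55,224,40,0,0,-9]]'; python3 -m handwheel '[[255,0,0,0,0,0,0],[255,0,0,0,0,0,0],[255,0,0,0,0,0,0]]'
python3 -c "
from h import *
crop('p1',190,150,274,264,5)
shift((.482,.368,.012),-1.2)"
```

```text
clock: 4.08
position: [0.4794, 0.3698, 0.0532]
tcp_rot: [[-1.0, 0.015, 0.002], [0.015, 1.0, 0.002], [-0.002, 0.002, -1.0]]
force: [0.2, -0.2, -1.5]
width: 0.518
grip_force: 46.6
clock: 4.33
position: [0.4798, 0.3677, 0.0537]
tcp_rot: [[-1.0, 0.017, 0.001], [0.017, 1.0, 0.001], [-0.001, 0.001, -1.0]]
force: [0.5, 0.0, -0.7]
width: 0.52
grip_force: 46.6
to (0.482, 0.368, 0.012) -1.2 -> [-2.   0.2 42.1] az 0.2 | cur -1.0 t 4.3833 q6 -54.0
```

View pics/p1.png

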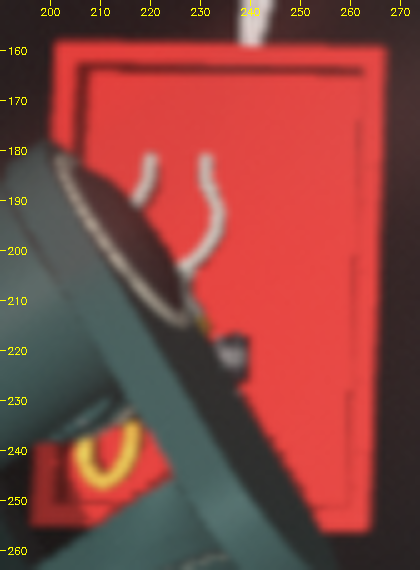

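Jaw tips are at (220,155) and (232,155), and the left bow end is at (210,247). The pair hangs inside the tray, so I'll lower it.

```bash
python3 -m handwheel '[[255,-2,0,15,0,0,0],[255,-2,0,28,0,0,0],[255,-2,0,36,0,0,0],[255,-2,0,40,0,0,0],[255,-2,0,42,0,0,0],[255,-2,0,42,0,0,0]]'; python3 -m handwheel '[[255,0,0,1,0,0,0],[255,0,0,1,0,0,0],[255,0,0,1,0,0,0]]';python3 -m handwheel '[[255,0,0,1,0,0,0],[255,0,0,1,0,0,0],[255,0,0,1,0,0,0]]'
```

```text
clock: 4.88
position: [0.4813, 0.3676, 0.0109]
tcp_rot: [[-1.0, 0.017, -0.0], [0.017, 1.0, -0.0], [0.0, -0.0, -1.0]]
force: [0.3, 0.6, -0.8]
width: 0.521
grip_force: 46.6
clock: 5.13
position: [0.4815, 0.3677, 0.0107]
tcp_rot: [[-1.0, 0.017, 0.0], [0.017, 1.0, 0.0], [-0.0, 0.0, -1.0]]
force: [-6.8, -5.7, 13.1]
width: 0.519
grip_force: 47.4
clock: 5.38
position: [0.4815, 0.3678, 0.0106]
tcp_rot: [[-1.0, 0.017, 0.0], [0.017, 1.0, 0.0], [-0.0, 0.0, -1.0]]
force: [-12.4, -9.5, 23.8]
width: 0.522
grip_force: 48.2
```

```bash
python3 -m handwheel '[[255,0,0,-2,0,0,0],[255,0,0,-2,0,0,0],[85,0,0,-2,0,0,0],[85,0,0,-2,0,0,0],[85,0,0,-2,0,0,0],[85,0,0,-2,0,0,0]]' 25;  python3 -m handwheel '[[85,0,0,-10,0,0,0],[85,0,0,-30,0,0,0],[85,0,0,-60,0,0,0],[85,0,0,-100,0,0,0],[85,0,0,-100,0,0,0]]'
python3 -c "
from h import *
shift((.4858,-.0039,.100),-10.0)"
```

```text
clock: 5.88
position: [0.4813, 0.3677, 0.0102]
tcp_rot: [[-1.0, 0.017, -0.0], [0.017, 1.0, -0.0], [0.0, -0.0, -1.0]]
force: [0.1, 0.2, -0.4]
width: 0.663
grip_force: 0.0
clock: 6.3
position: [0.4835, 0.3692, 0.119]
tcp_rot: [[-1.0, 0.017, 0.008], [0.017, 1.0, 0.005], [-0.008, 0.006, -1.0]]
force: [0.0, 0.4, 2.3]
width: 0.669
grip_force: 0.0
to (0.4858, -0.0039, 0.1) -10.0 -> [  -8.4 -373.2   17. ] az 9.0 | cur -0.97 t 6.3 q6 -54.1
```

```bash
python3 -m handwheel '[[0,-2,-90,0,0,0,0],[0,-2,-90,0,0,0,0],[0,-4,-180,0,0,0,3],[0,-4,-180,0,0,0,3],[0,-6,-260,0,0,0,6],[0,-6,-260,0,0,0,6],[0,-8,-340,0,0,0,9],[0,-8,-340,0,0,0,9]]'
python3 -m handwheel '[[0,6,-33,10,0,0,0],[0,6,-33,10,0,0,0],[0,6,-33,10,0,0,0]]'
python3 -c "
from h import *
shift((.4858,-.0039,.009),-10.0)"
```

```text
clock: 6.97
position: [0.4832, 0.0325, 0.1113]
tcp_rot: [[-0.984, 0.176, 0.001], [0.176, 0.984, 0.0], [-0.001, 0.0, -1.0]]
force: [0.8, 0.6, 0.2]
width: 1.001
grip_force: 0.0
clock: 7.22
position: [0.4716, 0.0015, 0.1007]
tcp_rot: [[-0.984, 0.176, 0.0], [0.176, 0.984, 0.0], [-0.0, 0.0, -1.0]]
force: [-0.3, 0.3, 0.4]
width: 1.002
grip_force: 0.0
to (0.4858, -0.0039, 0.009) -10.0 -> [-14.9  -2.9  91.7] az -0.1 | cur -10.15 t 7.2167 q6 -82.8
```

```bash
python3 -m handwheel '[[0,-15,-3,25,0,0,0],[0,-15,-3,55,0,0,0],[0,-15,-3,75,0,0,0],[0,-15,-3,90,0,0,0],[0,-15,-3,91,0,0,0],[120,-15,-3,91,0,0,0],[160,-15,-3,91,0,0,0],[200,-15,-3,91,0,0,0]]' 25; for i in 1 2; do python3 -m handwheel '[[255,0,0,0,0,0,0],[255,0,0,0,0,0,0],[255,0,0,0,0,0,0],[255,0,0,0,0,0,0]]'; done
```

```text
clock: 7.88
position: [0.487, -0.0023, 0.0109]
tcp_rot: [[-0.985, 0.173, 0.002], [0.173, 0.985, -0.0], [-0.002, 0.0, -1.0]]
force: [0.8, 1.5, 1.3]
width: 0.602
grip_force: 1.5
clock: 8.22
position: [0.4871, -0.0026, 0.0111]
tcp_rot: [[-0.985, 0.173, 0.002], [0.173, 0.985, 0.0], [-0.002, 0.001, -1.0]]
force: [-3.6, 1.7, 11.2]
width: 0.366
grip_force: 23.9
clock: 8.55
position: [0.4871, -0.0025, 0.0112]
tcp_rot: [[-0.985, 0.173, 0.002], [0.173, 0.985, 0.0], [-0.002, 0.001, -1.0]]
force: [-2.9, 0.8, 10.7]
width: 0.369
grip_force: 23.9
```

Pair 2 shut to 31.4 mm under the squeeze, so it is **free** and goes in the white tray.

```bash
python3 -m handwheel '[[255,0,0,0,0,0,0],[255,0,0,-10,0,0,0],[255,0,0,-30,0,0,0],[255,0,0,-60,0,0,0],[255,0,0,-85,0,0,0],[255,0,0,-85,0,0,0]]' 40
python3 -c "
from h import *
shift((.482,-.421,.050),-3.3)"
```

```text
clock: 9.05
position: [0.4882, -0.0028, 0.1005]
tcp_rot: [[-0.985, 0.173, 0.007], [0.173, 0.985, -0.0], [-0.007, 0.001, -1.0]]
force: [0.7, 0.3, 0.1]
width: 0.356
grip_force: 40.0
to (0.482, -0.421, 0.05) -3.3 -> [ -65.9 -413.1   50.6] az -6.7 | cur -9.97 t 9.05 q6 -83.3
```

```bash
python3 -m handwheel '[[255,-6,-40,0,0,0,0],[255,-12,-80,0,0,0,-1],[255,-18,-120,0,0,0,-2],[255,-24,-160,0,0,0,-3],[255,-30,-200,0,0,0,-4],[255,-36,-240,0,0,0,-5],[255,-42,-280,0,0,0,-6],[255,-48,-310,0,0,0,-7]]'; python3 -m handwheel '[[255,0,-30,0,0,0,0],[255,0,-30,0,0,0,0],[255,0,-30,0,0,0,0]]'
python3 -c "
from h import *
shift((.482,-.421,.050),-3.3)"
```

```text
clock: 9.72
position: [0.479, -0.3192, 0.0946]
tcp_rot: [[-0.999, 0.052, 0.0], [0.052, 0.999, -0.001], [-0.0, -0.001, -1.0]]
force: [0.3, 0.2, -1.2]
width: 0.352
grip_force: 40.1
clock: 9.97
position: [0.4777, -0.3474, 0.0942]
tcp_rot: [[-0.999, 0.054, -0.0], [0.054, 0.999, 0.0], [0.0, 0.0, -1.0]]
force: [0.2, 0.9, -2.1]
width: 0.36
grip_force: 40.1
to (0.482, -0.421, 0.05) -3.3 -> [ -8.2 -73.3  44.1] az 0.2 | cur -3.1 t 9.9667 q6 -125.4
```

```bash
python3 -m handwheel '[[255,-4,-36,0,0,0,0],[255,-8,-73,0,0,0,0],[255,-8,-73,22,0,0,0],[255,-8,-73,44,0,0,0],[255,-8,-73,44,0,0,0],[255,-8,-73,44,0,0,0]]'
python3 -c "
from h import *
crop('p2',438,150,522,264,5)
shift((.482,-.421,.013),-3.3)"
```

```text
clock: 10.47
position: [0.4822, -0.4183, 0.0498]
tcp_rot: [[-0.999, 0.051, -0.002], [0.051, 0.999, 0.002], [0.002, 0.002, -1.0]]
force: [0.1, 0.7, -0.6]
width: 0.357
grip_force: 40.3
to (0.482, -0.421, 0.013) -3.3 -> [ 0.7 -2.2 38.3] az 0.4 | cur -2.92 t 10.5167 q6 -130.3
```

View pics/p2.png

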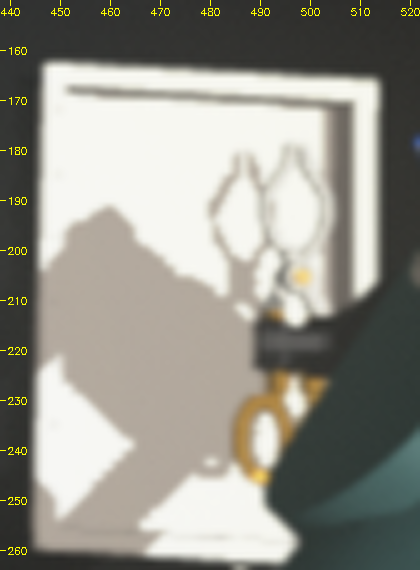

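```bash
python3 -c "
from h import *
w=px2w([(498.6,205.4),(496.6,179.2),(485.2,237)],.057)[:,:2]-np.array([.5065,-.3805]); t=np.radians(-3.3)
print(w@np.array([[np.cos(t),-np.sin(t)],[np.sin(t),np.cos(t)]]))"
```

```text
[[ 0.0207858  -0.04269111]
 [ 0.0966305  -0.03640898]
 [-0.07175336 -0.00526057]]
```

```bash
python3 -m handwheel '[[255,0,0,14,0,0,0],[255,0,0,26,0,0,0],[255,0,0,34,0,0,0],[255,0,0,37,0,0,0],[255,0,0,38,0,0,0],[255,0,0,38,0,0,0]]'; python3 -m handwheel '[[255,0,0,1,0,0,0],[255,0,0,1,0,0,0],[255,0,0,1,0,0,0]]'
```

```text
clock: 11.02
position: [0.4823, -0.4193, 0.0124]
tcp_rot: [[-0.999, 0.052, -0.001], [0.052, 0.999, 0.001], [0.001, 0.001, -1.0]]
force: [-2.2, 1.8, 2.9]
width: 0.356
grip_force: 40.7
clock: 11.27
position: [0.4824, -0.4193, 0.0123]
tcp_rot: [[-0.999, 0.052, -0.0], [0.052, 0.999, 0.0], [0.0, 0.0, -1.0]]
force: [-7.5, 7.4, 14.3]
width: 0.358
grip_force: 42.1
```

```bash
python3 -m handwheel '[[255,0,0,-1,0,0,0],[255,0,0,-1,0,0,0],[130,0,0,-1,0,0,0],[130,0,0,-1,0,0,0],[130,0,0,-1,0,0,0],[130,0,0,-1,0,0,0]]' 25;  python3 -m handwheel '[[130,0,0,-10,0,0,0],[130,0,0,-30,0,0,0],[130,0,0,-60,0,0,0],[130,0,0,-90,0,0,0],[130,0,0,-90,0,0,0]]'
python3 -c "
from h import *
shift((.4736,-.1446,.100),-10.5)"
```

```text
clock: 11.77
position: [0.4824, -0.4196, 0.0121]
tcp_rot: [[-0.999, 0.052, -0.0], [0.052, 0.999, 0.0], [0.0, 0.0, -1.0]]
force: [-0.2, -0.6, 0.4]
width: 0.492
grip_force: 0.0
clock: 12.18
position: [0.4841, -0.4211, 0.1097]
tcp_rot: [[-0.999, 0.052, 0.006], [0.052, 0.999, -0.006], [-0.006, -0.005, -1.0]]
force: [0.3, -0.2, 0.7]
width: 0.487
grip_force: 0.0
to (0.4736, -0.1446, 0.1) -10.5 -> [ 24.9 275.7   8.1] az 7.5 | cur -2.96 t 12.1833 q6 -130.3
```

```bash
python3 -m handwheel '[[0,8,90,0,0,0,0],[0,8,90,0,0,0,0],[0,16,180,0,0,0,3],[0,16,180,0,0,0,3],[0,25,260,4,0,0,7],[0,25,260,4,0,0,7],[0,25,276,8,0,0,7],[0,25,276,8,0,0,7]]'
python3 -m handwheel '[[0,0,0,0,0,0,0],[0,0,0,0,0,0,0]]'
python3 -c "
from h import *
shift((.4736,-.1446,.009),-10.5)"
```

```text
clock: 12.85
position: [0.4714, -0.1387, 0.0945]
tcp_rot: [[-0.985, 0.17, 0.001], [0.17, 0.985, 0.001], [-0.0, 0.001, -1.0]]
force: [-0.5, -0.7, 0.2]
width: 0.998
grip_force: 0.0
clock: 13.02
position: [0.472, -0.143, 0.095]
tcp_rot: [[-0.985, 0.173, 0.001], [0.173, 0.985, -0.001], [-0.001, -0.0, -1.0]]
force: [0.6, 0.2, 0.3]
width: 1.003
grip_force: 0.0
to (0.4736, -0.1446, 0.009) -10.5 -> [-1.8 -1.3 86. ] az 0.6 | cur -9.94 t 13.0167 q6 -99.9
```

```bash
python3 -m handwheel '[[0,-2,-1,25,0,0,0],[0,-2,-1,55,0,0,0],[0,-2,-1,72,0,0,0],[0,-2,-1,84,0,0,0],[0,-2,-1,85,0,0,0],[120,-2,-1,85,0,0,0],[160,-2,-1,85,0,0,0],[200,-2,-1,85,0,0,0]]' 25; for i in 1 2; do python3 -m handwheel '[[255,0,0,0,0,0,0],[255,0,0,0,0,0,0],[255,0,0,0,0,0,0],[255,0,0,0,0,0,0]]'; done
```

```text
clock: 13.68
position: [0.4743, -0.1444, 0.0108]
tcp_rot: [[-0.985, 0.173, 0.002], [0.173, 0.985, -0.001], [-0.002, -0.0, -1.0]]
force: [0.6, 1.5, 1.6]
width: 0.606
grip_force: 1.9
clock: 14.02
position: [0.4745, -0.1444, 0.0112]
tcp_rot: [[-0.985, 0.173, 0.002], [0.173, 0.985, -0.001], [-0.003, -0.001, -1.0]]
force: [-1.9, -0.5, 9.7]
width: 0.37
grip_force: 24.0
clock: 14.35
position: [0.4745, -0.1444, 0.0112]
tcp_rot: [[-0.985, 0.173, 0.002], [0.173, 0.985, -0.001], [-0.003, -0.001, -1.0]]
force: [-2.7, 0.4, 10.0]
width: 0.364
grip_force: 24.0
```

Pair 3 also shut fully, so it is **free**. Before adding it I'll check how pair 2 lies in the tray.

```bash
python3 -m handwheel '[[255,0,0,0,0,0,0],[255,0,0,-10,0,0,0],[255,0,0,-30,0,0,0],[255,0,0,-60,0,0,0],[255,0,0,-85,0,0,0],[255,0,0,-85,0,0,0]]' 40
python3 -c "
from h import *
crop('p3',438,150,522,264,5)
shift((.487,-.337,.1),-3.3)"
```

```text
clock: 14.85
position: [0.4756, -0.1447, 0.1006]
tcp_rot: [[-0.985, 0.173, 0.007], [0.173, 0.985, -0.003], [-0.007, -0.001, -1.0]]
force: [0.5, -0.8, 0.4]
width: 0.355
grip_force: 40.0
to (0.487, -0.337, 0.1) -3.3 -> [ -45.3 -187.6   -1.7] az -6.7 | cur -9.96 t 14.9 q6 -99.9
```

View pics/p3.png

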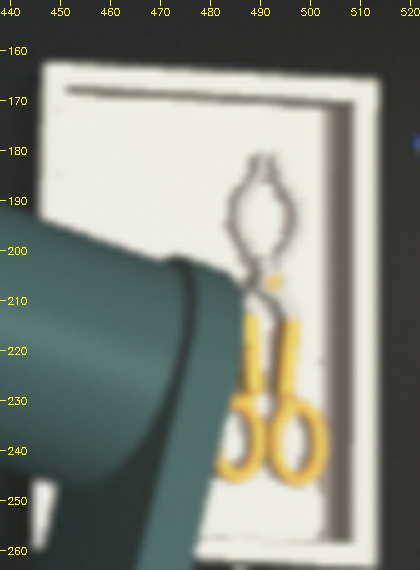

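```bash
python3 -c "
from h import *
w=px2w([(491.3,206),(490.8,181),(491.8,222),(503.3,238),(481,240)],.019)[:,:2]-np.array([.5065,-.3805]); t=np.radians(-3.3)
print(w@np.array([[np.cos(t),-np.sin(t)],[np.sin(t),np.cos(t)]]))"
```

```text
[[ 0.02221051 -0.03935592]
 [ 0.0973723  -0.03720555]
 [-0.02532831 -0.04124844]
 [-0.07065882 -0.07546826]
 [-0.08017439 -0.00996056]]
```

Pair 2 lies flat and shut, with bow edges at about (481,240) and (503,238). Pair 3 goes 42 mm to the other side of the tray's mid line.

```bash
python3 -m handwheel '[[255,-8,-36,0,0,0,0],[255,-16,-72,0,0,0,-1],[255,-24,-108,0,0,0,-2],[255,-32,-144,0,0,0,-4],[255,-40,-175,0,0,0,-6],[255,-45,-188,0,0,0,-7],[255,-45,-188,0,0,0,-7],[255,-45,-188,0,0,0,-7]]'; python3 -m handwheel '[[255,0,0,0,0,0,0]]'
python3 -c "
from h import *
shift((.487,-.337,.05),-3.3)"
```

```text
clock: 15.57
position: [0.4848, -0.3371, 0.0933]
tcp_rot: [[-0.999, 0.053, -0.001], [0.053, 0.999, 0.001], [0.001, 0.001, -1.0]]
force: [0.2, 0.4, -1.4]
width: 0.354
grip_force: 40.1
clock: 15.65
position: [0.485, -0.3362, 0.0937]
tcp_rot: [[-0.999, 0.052, -0.001], [0.052, 0.999, 0.001], [0.001, 0.001, -1.0]]
force: [0.3, 0.6, -1.0]
width: 0.353
grip_force: 40.1
to (0.487, -0.337, 0.05) -3.3 -> [-2.  -0.7 43.7] az 0.3 | cur -2.99 t 15.65 q6 -124.2
```

```bash
python3 -m handwheel '[[255,-2,-1,24,0,0,0],[255,-2,-1,44,0,0,0],[255,-2,-1,60,0,0,0],[255,-2,-1,72,0,0,0],[255,-2,-1,78,0,0,0],[255,-2,-1,80,0,0,0],[255,-2,-1,80,0,0,0]]'
```

```text
clock: 16.23
position: [0.4874, -0.3377, 0.0145]
tcp_rot: [[-0.999, 0.051, 0.0], [0.051, 0.999, -0.0], [-0.0, -0.0, -1.0]]
force: [-0.2, -0.6, -1.3]
width: 0.357
grip_force: 40.1
```

```bash
python3 -m handwheel '[[255,0,0,1,0,0,0],[255,0,0,2,0,0,0],[255,0,0,2,0,0,0],[255,0,0,2,0,0,0]]'; python3 -m handwheel '[[255,0,0,1,0,0,0],[255,0,0,1,0,0,0],[255,0,0,1,0,0,0]]'
```

```text
clock: 16.57
position: [0.4874, -0.3382, 0.0128]
tcp_rot: [[-0.999, 0.052, 0.001], [0.052, 0.999, -0.0], [-0.001, -0.0, -1.0]]
force: [0.3, 0.2, -0.7]
width: 0.355
grip_force: 40.1
clock: 16.82
position: [0.4875, -0.3382, 0.0124]
tcp_rot: [[-0.999, 0.052, 0.001], [0.052, 0.999, -0.0], [-0.001, -0.0, -1.0]]
force: [-4.6, 2.7, 8.6]
width: 0.354
grip_force: 41.3
```

Contact is at 8.6 N. I'll release, rise, move clear, and check.

```bash
python3 -m handwheel '[[255,0,0,-1,0,0,0],[130,0,0,-1,0,0,0],[130,0,0,-1,0,0,0],[130,0,0,-1,0,0,0],[130,0,0,-1,0,0,0]]' 25;  python3 -m handwheel '[[130,0,0,-10,0,0,0],[130,0,0,-30,0,0,0],[130,0,0,-60,0,0,0],[130,0,0,-100,0,0,0],[130,0,0,-120,0,0,0]]'; python3 -m handwheel '[[130,0,90,-40,0,0,0],[130,0,90,-40,0,0,0],[130,0,180,-40,0,0,0],[130,0,180,-40,0,0,0],[130,0,270,-40,0,0,0],[130,0,270,-40,0,0,0],[130,0,320,-40,0,0,0],[130,0,320,-40,0,0,0]]'; python3 -m handwheel '[[130,0,0,0,0,0,0],[130,0,0,0,0,0,0]]'
python3 - <<'E'
from h import *
crop("a",190,150,274,264,4); f=crop("b",438,150,522,264,4)
cv2.imwrite("pics/end.png",np.hstack([cv2.imread("pics/a.png"),cv2.imread("pics/b.png")]))
cv2.imwrite("pics/top_end.png",f)
E
```

```text
clock: 17.23
position: [0.4872, -0.338, 0.0122]
tcp_rot: [[-0.999, 0.052, -0.0], [0.052, 0.999, 0.0], [0.0, 0.0, -1.0]]
force: [-0.1, -0.4, 0.3]
width: 0.489
grip_force: 0.0
clock: 17.65
position: [0.488, -0.3385, 0.1376]
tcp_rot: [[-0.999, 0.052, 0.003], [0.052, 0.999, -0.002], [-0.003, -0.002, -1.0]]
force: [0.6, -0.4, 1.0]
width: 0.49
grip_force: 0.0
clock: 18.32
position: [0.5034, -0.016, 0.1734]
tcp_rot: [[-0.999, 0.051, 0.001], [0.051, 0.999, 0.0], [-0.001, 0.0, -1.0]]
force: [0.8, -0.4, -0.2]
width: 0.487
grip_force: 0.0
clock: 18.48
position: [0.5038, -0.0169, 0.1731]
tcp_rot: [[-0.999, 0.049, 0.001], [0.049, 0.999, -0.0], [-0.001, -0.0, -1.0]]
force: [0.8, 0.0, -1.1]
width: 0.49
grip_force: 0.0
```

View pics/end.png

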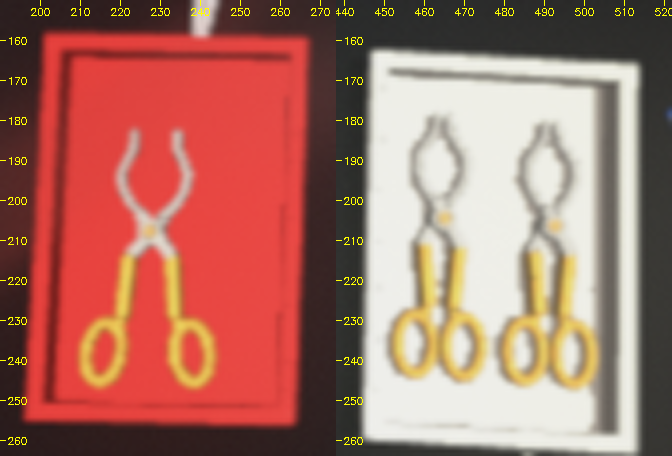

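View pics/top_end.png

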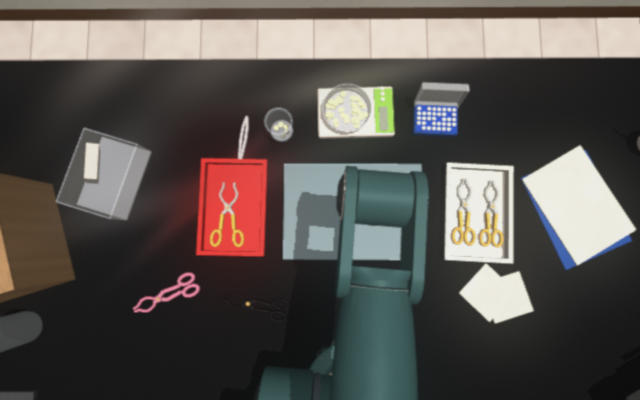

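The open seized pair lies flat in the red tray with its rivet at (227,207). Two shut pairs lie side by side in the white tray with rivets at (464,204) and (492,206). The scale, beaker, tube box and tweezers have not moved, so I'm handing in.

```bash
python3 -c "
from bench import *
print(finish_job())"
```

```text
the job is handed in; nothing more can be done
None
```

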